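# Peel the top board tray off its stack and show the board to the microscope

## Robot

A 7-joint arm with a two-finger parallel gripper is mounted at the origin on a cart in front of the work surface, level with it; the furniture and walls round the work are solid. World frame = base frame: x ahead of the robot, y to its left, z up, the work surface at z = 0. Lengths are in m, angles in rad, forces in N, time in s.
With the tool pointing down it reaches from about 0.4 to 0.875 m from the base axis. Payload 19.3 kg.
Tool frame: the origin (TCP) lies at the very end of the fingers, on their centre line; the grasp point (between the pads) lies 19 mm behind it; z points along the fingers, y is the line along which they close (so a half turn about z gives the same grasp; the last joint's range is limited). The gripper opens to 85 mm and grips with 20 to 120 N. Pads are 22 mm wide; open, the fingers measure 114 mm over their backs; the gripper's body (76 mm by 85 mm) begins 54 mm behind the grasp point. The pads swing forward as they close: fully open they stand 13 mm farther back than shut.
Start: joints at [-1.42, 0.521, -0.036, 1.599, 0.021, 1.021, -0.113], TCP at [0.137, 0.61, 0.231] pointing down, gripper open.
Joint ranges: [-2.91, 2.91], [-0.3, 2.13], [-1.5, 1.42], [0.17, 2.43], [-1.26, 4.41], [0.16, 1.93], [-2.52, 2.52]. Speed limits (rad/s): [1.89, 1.89, 2.39, 2.39, 3.01, 3.01, 3.01].

## Interface

Orientations are given as a unit quaternion [x, y, z, w].
In Python, from cell import ctrl, grab_frame, nets gives the robot as it stands.
- The arm moves only by the tool carry_out, never from a script. Its arguments are lists of equal length, an entry for each row: "xyz": the shift along the tool's x, y, z in cm, a list of three; "twist": the turn about the tool's z in rad; "fingers": the finger opening in cm, from 0 to 8.54. In form: {"xyz": [[tx, ty, tz], ...], "twist": [twist, ...], "fingers": [fingers, ...]}. A call has 1 to 5 rows; each row is the pose to reach, as a shift and turn from the pose commanded when the call began, along the tool's axes at that moment; what a row does not reach only later rows make up. A row lasts 1/12 s, in which the tool goes at most 41.7 mm and 7.16 degrees, less where a joint would pass 70% of its speed; a pose out of reach is approached as far as the arm can. A call with a gripper value outside its range is refused whole. The fingers move at their own pace and stop on an object; "squeeze" is the grip in N (left out, the last holds). Time passes only in rows, so rows that repeat a pose let the fingers close. It gives the time, the measured TCP pose, the force, the opening and the grip force at its end, in the units of the state.
- ctrl.sense(): the state, without advancing time (a new reading comes with each control period).
- grab_frame(name): name is "scene" or "top"; returns a dict with "pixels" (480x640x3 uint8, red, green, blue), "depth" (480x640 float32, m along the optical axis (not along the pixel's ray), 0 where there is no reading), "vfov" (degrees; the focal length in pixels is half the picture's height over the tangent of half this angle, whatever the lens; pixels are square), "cx", "cy" (the principal point, pixels), "distortion" ([k1, k2, p1, p2, k3] as OpenCV has them; the pictures are not rectified), "R" (3x3) and "t" (3): a world point X has camera coordinates R X + t. Camera axes: x right, y down, z forward; pixel columns grow to the right and rows downward; lengths in m; the calibration is good to about 2 mm. A picture is of the moment at which its call begins.
- ctrl.close_job(): hands the job in; it is judged then, once.
Trained networks look in a picture, given as the dict that the camera call returned (one of the last four; its "shot" number tells which), for a name from the list of things; names that differ only in an ending like _2 or _b are one class to them, and where a whole thing is asked for, a point or a joint stands for the part that bears it (a point fixed in the world has none). Each returns a list of dicts, best first, with "confidence" (0 to 1); they miss things now and then, are a little off and sometimes report something else, mostly with a low value. They report only what shows in the picture. A call takes as long as a camera call. They do not tell look-alikes from the thing itself.
- nets.search_frame(picture, target): "position" ([x, y, z] in m, in world coordinates, good to about 4 mm: the middle of the surface that is visible of it).
The state is a dict: "time": time; "joints": joint angles; "qvel": joint speeds; "tau": joint torques, N m; "tcp_pos": TCP position; "ee_rot": TCP orientation; "wrist_force": force on the tool from outside, world axes, zero at the start; "moment": the same for the moment, N m; "width": finger opening in m; "finger_force": force on a finger pad.
Only numpy, scipy, OpenCV 4.12 (cv2) and the standard library are available. Lean on these libraries where they do the work, as an engineer would, in place of code of your own. Each camera call takes 0.05 s, during which the arm holds its last target. There are 200 camera calls.

## Task

Bring the next round circuit board to the microscope in its tray: slide the transit catch fully back so that it frees the rim of the tray stack, take the top tray by its corner grip and peel it off, that corner well up first (a good 2 cm) while the opposite corner is still down, so that the trays underneath, which cling to it by spring clips, stay seated in their base. Then hold the tray level under the microscope lens, with the board still in its pocket, centred under the lens and about 55 mm below it, and finish there while still holding the tray up by its grip. Do not bump the microscope, and leave the alcohol bottle, the battery and the small tin where they stand.

Things in the scene. Friction and masses are not known exactly. Their poses are not given: they have to be found in the camera images.
- catch (a joint): how far the transit catch is slid back, m: near 0 = its steel tongue lies over the rim of the top tray, 0.030 = fully back at its stop (clear of the rim from 0.012 on). It slides along the base's -x, away from the tray, with about 1.2 N of friction, and stays where it is left
- catch_knob (a point): the catch's upright black knob, 12 mm thick along its y, 24 mm along its x; its top is 14 mm above this point, the steel tongue it stands on 26.5 mm below. The point is on the knob's axis and moves with it. Axes as the base's; it slides along its own -x. Can be pinched from above across y
- tray_grip (a point): corner grip of the grey top tray (75 g): an upright block 12 mm thick along x, 36 mm along y; its top is 13 mm above this point, the flat rim at its foot 23 mm below, the tray's underside 41 mm below. Axes are the tray's, z up. Pinch it from above across x (one finger outside the tray, one over it). The tray's opposite corner lies at x 142, y -88, z -27 mm from this point
- tray: the top tray; origin at the centre of its underside; x to the end away from the grip, y to the grip's side. The rim, 14 to 18 mm above the origin, spans x -75..75, y -55..55 mm; the tub below it is nested 14 mm deep in the tray underneath, 1.5 mm play all round. Centre of the board's pocket: x 29 mm, y 0
- grip_corner (a point): corner of the top tray next to the grip, at the underside of the rim; lies 44 mm above the origin of the lower trays when the tray is seated
- far_corner (a point): opposite corner of the top tray, at the underside of the rim, the one that stays down while peeling; also 44 mm above the origin of the lower trays when seated
- board_mid (a point): centre of the round toothed circuit board (64 mm across, 2 mm thick, about 9 mm over its parts, 15 g), lying loose in the top tray's 69.5 x 69 mm pocket, which is 9 mm deep, 37 mm below the level of tray_grip
- lower: the two trays underneath, clipped together as one loose block 150 x 110 x 44 mm, 0.65 kg, standing in the base with 2 mm play; origin at the centre of its underside, axes as the top tray's. Four steel leaf clips on it hook over the top tray's rim, at (its frame, mm) x -15 y -55, x 49 y -55, x 49 y 55 and x 75 y -28; none at the grip corner
- lower_top (a point): centre of the lower trays' top face. Each clip resists with about 2 N while the rim there rises its first 3.5 mm and is off after 8 mm. A level lift brings the lower trays along, as the four hold more than their weight; tilting the tray 0.18 rad about its far corner frees three, the last lets go as the whole tray is then raised
- nest: fixed light grey base of the stack, 132 mm wide (y -66..66) and 220 mm long (x -132..88 mm), origin on the table under the centre of the stack, axes as the trays'. The catch's pillar, 57 mm high, stands at x -129..-81, y -45..-9 mm
- microscope: fixed inspection microscope on a boom stand; origin on the table under the lens. The white tube, 37 mm across, reaches up to 353 mm; the boom (297 to 313 mm high) runs along the microscope's +x to a pole 105 mm away, 374 mm high, on a base plate 14 mm thick that spans x 55..140, y -48..48 mm. Open to -x and both sides
- lens (a point): centre of the lens face at the lower end of the tube, 235 mm above the table; it looks straight down
- alcohol_bottle: white dispenser bottle 44 mm across, 131 mm high, loose; origin at the centre of its underside
- battery_9v: block battery 18 x 26 x 48 mm standing, loose; origin at the centre of its underside
- tip_tinner: small round tin 31 mm across, 15 mm high, loose; origin at the centre of its underside
Things that resemble listed ones, but are neither listed nor needed, are in the scene too. There is more than one size of the part that bears board_mid; the job needs the larger.

How it is judged:
By the outcome, as a careful person would: the job done as asked, in the order asked, and still so for the second after the job is handed in, while the arm keeps its last pose, push and grip.
It also fails if it takes over 58 s, if anything falls off the work surface, if the arm or the gripper's body presses on something with over 40 N, if the wrist force passes 120 N, or if a joint passes its speed limit or range.

## Working session

There is one attempt and no reset: what is moved stays moved. The work goes in short steps, Python scripts to look and compute and a tool call to move; the robot and the scene stay as the last step left them, time stands still between calls to the robot, and variables do not carry over. Pictures are saved under pics/ and viewed, at most 10 in all, crops included, and the job is handed in when it is done.

Besides the shell and the picture viewer there is one more tool, called after "Emit:" as name(argument=value, ...), one argument or row to a line, values as JSON. carry_out: Moves the arm, as the interface text tells. Its arguments: {"type":"object","properties":{"xyz":{"type":"array"},"twist":{"type":"array"},"fingers":{"type":"array"},"squeeze":{"type":"number"}},"required":["xyz","twist","fingers"]}

```bash
mkdir -p pics; ls
cat > h.py <<'E'
import numpy as np, cv2
from cell import ctrl, grab_frame, nets
def save(f,n,crop=None,s=1):
    p=f["pixels"][:,:,::-1]
    if crop: a,b,c,d=crop; p=p[b:d,a:c]
    cv2.imwrite(f"pics/{n}.png",cv2.resize(p,None,fx=s,fy=s,interpolation=cv2.INTER_CUBIC))
def K(f):
    fl=240/np.tan(np.radians(f["vfov"])/2); return np.array([[fl,0,f["cx"]],[0,fl,f["cy"]],[0,0,1.]])
def ray(f,u,v):
    n=cv2.undistortPoints(np.array([[[u,v]]],float),K(f),np.array(f["distortion"],float))[0,0]
    return np.array([n[0],n[1],1.])
def world(f,u,v,z=None):
    R=np.array(f["R"]);t=np.array(f["t"]);d=R.T@ray(f,u,v);c=-R.T@t
    if z is not None: return c+d*(z-c[2])/d[2]
    dd=f["depth"][int(round(v)),int(round(u))]; return c+d*dd
def proj(f,X):
    R=np.array(f["R"]);return cv2.projectPoints(np.array(X,float).reshape(-1,1,3),cv2.Rodrigues(R)[0],np.array(f["t"],float),K(f),np.array(f["distortion"],float))[0][:,0]
def cloud(f):
    v,u=np.mgrid[0:480,0:640];d=f["depth"];m=d>0
    n=cv2.undistortPoints(np.stack([u[m],v[m]],1).astype(float)[:,None],K(f),np.array(f["distortion"],float))[:,0]
    P=np.c_[n,np.ones(len(n))]*d[m][:,None]
    W=np.full((480,640,3),np.nan);W[m]=(P-np.array(f["t"]))@np.array(f["R"]);return W
E
python3 - <<'E'
from h import *
np.set_printoptions(precision=4,suppress=True)
for c in("scene","top"):
    f=grab_frame(c);save(f,c+"0");print(c,"cam at",-np.array(f["R"]).T@f["t"])
    for n in["catch_knob","tray_grip","tray","board_mid","lower","nest","microscope","lens","alcohol_bottle","battery_9v","tip_tinner"]:
        for r in nets.search_frame(f,n)[:3]: print(n,round(r["confidence"],2),np.round(r["position"],4),proj(f,r["position"])[0].round())
s=ctrl.sense();print(s)
E
```

```text
pics
scene cam at [ 0.1594 -0.6292  0.8574]
catch_knob 0.63 [ 0.4291 -0.3162  0.0745] [355. 383.]
catch_knob 0.17 [ 0.5076 -0.3387  0.0377] [398. 380.]
tray_grip 0.96 [ 0.5141 -0.2765  0.0553] [380. 347.]
tray 0.96 [ 0.5175 -0.2742  0.0527] [381. 346.]
board_mid 0.95 [ 0.5568 -0.285   0.0417] [401. 343.]
board_mid 0.81 [ 0.3586 -0.1643  0.001 ] [276. 358.]
lower 0.73 [ 0.5061 -0.3358  0.036 ] [396. 380.]
nest 0.98 [ 0.4258 -0.3201  0.0108] [353. 403.]
microscope 0.84 [0.7073 0.0977 0.275 ] [351. 111.]
microscope 0.53 [ 0.5132 -0.281   0.0547] [381. 349.]
microscope 0.51 [0.4121 0.1033 0.0293] [235. 249.]
lens 0.78 [0.7033 0.1006 0.2735] [349. 112.]
alcohol_bottle 0.55 [0.6139 0.2072 0.0615] [289. 179.]
alcohol_bottle 0.3 [ 0.5051 -0.3377  0.0334] [396. 382.]
battery_9v 0.74 [0.4117 0.0996 0.0338] [236. 249.]
battery_9v 0.2 [0.7035 0.0979 0.2759] [349. 111.]
tip_tinner 0.61 [0.4231 0.0062 0.0138] [262. 280.]
top cam at [ 0.3243 -0.068   1.2786]
catch_knob 0.66 [ 0.4324 -0.3131  0.0623] [439. 280.]
tray_grip 0.7 [ 0.5206 -0.2822  0.0558] [423. 241.]
tray 0.9 [ 0.5157 -0.2864  0.0554] [
[... 371 characters left out ...]
43 -0.2741  0.0102] [417. 282.]
alcohol_bottle 0.74 [0.6112 0.2111 0.0835] [200. 202.]
battery_9v 0.46 [0.4096 0.1075 0.0466] [248. 293.]
tip_tinner 0.71 [0.4272 0.0154 0.0126] [290. 286.]
{'time': 1.2, 'joints': array([-1.4202,  0.5214, -0.0363,  1.5995,  0.0212,  1.0211, -0.1128]), 'qvel': array([-0.0007, -0.0006,  0.0009,  0.0014,  0.0005, -0.0023,  0.0014]), 'tau': array([  0.0002, -92.6839,   1.978 , -37.0269,   0.0181,   0.0018,
        -0.    ]), 'tcp_pos': array([0.1369, 0.6098, 0.2313]), 'ee_rot': array([ 0.1102,  0.9939,  0.    , -0.    ]), 'wrist_force': array([0.6749, 0.543 , 0.359 ]), 'moment': array([ 0.0106,  0.025 , -0.0185]), 'finger_force': 0.0, 'width': 0.0852643927306492}
```

View pictures.

View pics/scene0.png

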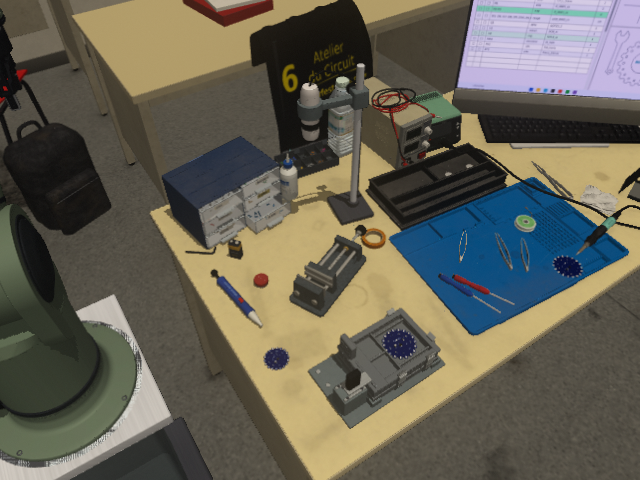

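View pics/top0.png

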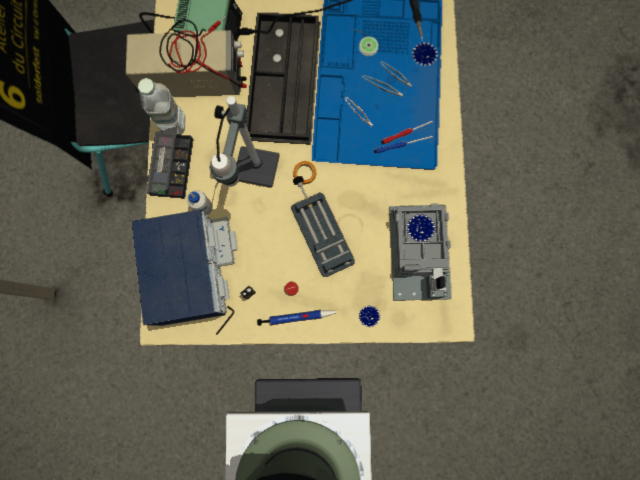

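Run:
```python
from h import *
np.set_printoptions(precision=4,suppress=True)
for c in("scene","top"):
    f=grab_frame(c);W=cloud(f);np.savez(f"{c}.npz",W=W,px=f["pixels"])
    r=(W[...,0]>.36)&(W[...,0]<.68)&(W[...,1]>-.37)&(W[...,1]<-.17)
    P=W[r];P=P[P[:,2]>.005]
    h,e=np.histogram(P[:,2],bins=np.arange(0,.13,.004));print(c,[(round(x*1000),int(n)) for x,n in zip(e,h) if n])
    for lo,hi in((.006,.2),(.045,.065)):
        Q=P[(P[:,2]>lo)&(P[:,2]<hi)]*1000
        print(lo,cv2.minAreaRect(Q[:,:2].astype(np.float32)))
    H=P[P[:,2]>.075];
    lab=cv2.partition(H[:,:2].astype(np.float32).reshape(-1,1,2)) if 0 else None
    from scipy.cluster.hierarchy import fclusterdata
    if len(H)>3:
        L=fclusterdata(H[:,:2],.012,criterion="distance")
        for l in set(L):
            Q=H[L==l]; print("hi",len(Q),Q.min(0),Q.max(0),cv2.minAreaRect((Q[:,:2]*1000).astype(np.float32)))
    # microscope tube/pole
    M=W[(W[...,0]>.6)&(W[...,0]<.85)&(W[...,1]>-.05)&(W[...,1]<.17)]
    for lo,hi in((.24,.29),(.315,.35),(.355,.39),(.01,.02)):
        Q=M[(M[:,2]>lo)&(M[:,2]<hi)]
        if len(Q): print("mic",lo,len(Q),Q.min(0),Q.max(0),cv2.minAreaRect((Q[:,:2]*1000).astype(np.float32)))
    if c=="top": save(f,"topc",(375,190,465,310),5)
    else: save(f,"scenec",(300,290,460,430),4.5)
```

```text
scene [(4, 1055), (8, 863), (12, 137), (16, 149), (20, 137), (24, 93), (28, 169), (32, 133), (36, 602), (40, 1501), (44, 404), (48, 416), (52, 1172), (56, 794), (60, 334), (64, 87), (68, 36), (72, 42), (76, 39), (80, 34), (84, 46), (88, 111), (92, 40), (96, 18), (100, 76), (104, 29)]
0.006 ((504.1520690917969, -285.11468505859375), (220.22792053222656, 132.08299255371094), 0.8780725598335266)
0.045 ((501.884521484375, -285.70208740234375), (210.5723419189453, 118.6204605102539), 2.0323307514190674)
hi 190 [ 0.4518 -0.2716  0.0752] [ 0.4649 -0.2358  0.0942] ((458.4374084472656, -253.6187744140625), (12.903181076049805, 35.72199630737305), 1.2468897104263306)
hi 212 [ 0.414  -0.3194  0.075 ] [ 0.4384 -0.306   0.1071] ((426.23974609375, -312.91754150390625), (13.469667434692383, 24.355560302734375), 88.56354522705078)
mic 0.24 467 [0.6    0.0771 0.24  ] [0.7397 0.1229 0.29  ] ((668.1653442382812, 99.26007843017578), (27.71735191345215, 140.56069946289062), 81.71925354003906)
mic 0.315 679 [0.6001 0.0751 0.315 ] [0.7369 0.1369 0.3498] ((668.1820068359375, 106.03581237792969), (57.1751747
[... 1132 characters left out ...]
(24.043354034423828, 12.846169471740723), 2.927044153213501)
mic 0.24 94 [0.6002 0.0861 0.2401] [0.7218 0.1259 0.2894] ((660.981201171875, 100.76708221435547), (24.98281478881836, 124.4730224609375), 77.89566040039062)
mic 0.315 673 [0.6001 0.0779 0.315 ] [0.7377 0.1403 0.35  ] ((669.0671997070312, 109.5406265258789), (57.74368667602539, 138.7422332763672), 87.37276458740234)
mic 0.355 228 [0.6103 0.0872 0.3551] [0.7297 0.1238 0.3786] ((671.004638671875, 107.3753890991211), (22.931310653686523, 120.272216796875), 80.2175064086914)
mic 0.01 2511 [ 0.6001 -0.0496  0.01  ] [0.8499 0.1419 0.02  ] ((725.00244140625, 46.176456451416016), (249.9445343017578, 191.4214324951172), 0.04028519243001938)
```

View pics/scenec.png

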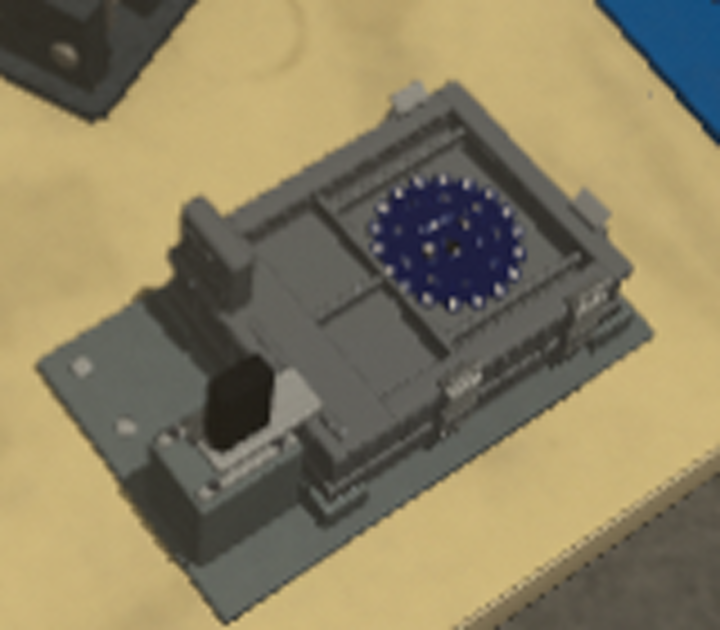

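View pics/topc.png

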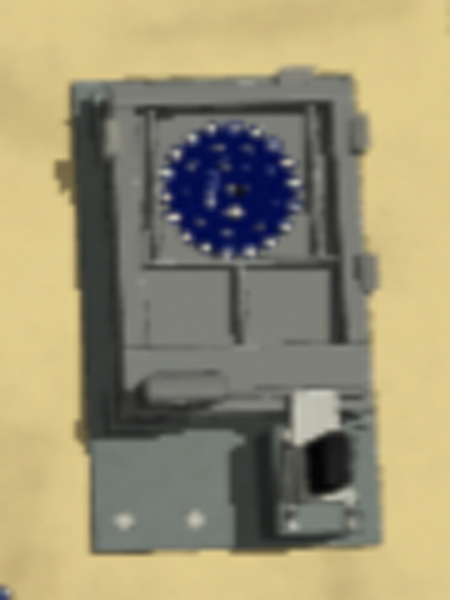

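Run:
```python
from h import *
from scipy.optimize import least_squares
np.set_printoptions(precision=4,suppress=True)
for c in("scene","top"):
    W=np.load(c+".npz")["W"];P=W.reshape(-1,3);P=P[~np.isnan(P[:,0])]
    Q=P[(P[:,0]>.33)&(P[:,0]<.62)&(P[:,1]>.1)&(P[:,1]<.4)&(P[:,2]>.03)];print("cabinet",Q.min(0),Q.max(0),np.percentile(Q,98,axis=0))
    for lo,hi in((.315,.345),(.24,.29),(.32,.352)):
        T=P[(np.hypot(P[:,0]-.703,P[:,1]-.0985)<.028)&(P[:,2]>lo)&(P[:,2]<hi)]
        if len(T)<20: continue
        s=least_squares(lambda p:np.hypot(T[:,0]-p[0],T[:,1]-p[1])-.0185,[.705,.1],loss="soft_l1",f_scale=.002)
        print(c,"tube",lo,len(T),s.x,"rms",np.sqrt(np.mean(s.fun**2)))
    T=P[(np.hypot(P[:,0]-.703,P[:,1]-.0985)<.028)&(P[:,2]>.347)];print("tubetop",len(T),T.mean(0) if len(T) else 0,cv2.minAreaRect((T[:,:2]*1000).astype(np.float32)) if len(T) else 0)
    T=P[(P[:,0]>.74)&(P[:,0]<.86)&(P[:,1]>0)&(P[:,1]<.16)]
    H=T[T[:,2]>.33];print("pole",len(H),H.mean(0) if len(H) else 0)
    B=T[(T[:,2]>.1)&(T[:,2]<.28)];print("pole shaft",len(B),np.median(B,axis=0))
    K_=P[(P[:,0]>.41)&(P[:,0]<.445)&(P[:,1]>-.325)&(P[:,1]<-.3)&(P[:,2]>.095)];print("knobtop",K_.mean(0),K_[:,2].max(),np.percentile(K_[:,2],80))
    K_=P[(P[:,0]>.452)&(P[:,0]<.465)&(P[:,1]>-.27)&(P[:,1]<-.234)&(P[:,2]>.088)];print("griptop",K_.mean(0),np.median(K_[:,2]))
    K_=P[(P[:,0]>.55)&(P[:,0]<.6)&(P[:,1]>-.24)&(P[:,1]<-.23)&(P[:,2]>.045)];print("rim",np.median(K_[:,2]))
```

```text
cabinet [0.3425 0.1    0.0301] [0.62   0.3456 0.3686] [0.613  0.322  0.3339]
scene tube 0.315 219 [0.6987 0.0934] rms 0.006011454440052658
scene tube 0.24 143 [0.7079 0.0741] rms 0.003618799029991047
scene tube 0.32 218 [0.6993 0.0921] rms 0.005195485215487888
tubetop 163 [0.7143 0.0946 0.3621] ((705.9302368164062, 103.32742309570312), (17.063201904296875, 51.932167053222656), 55.622276306152344)
pole 0 0
pole shaft 0 [nan nan nan]
knobtop [ 0.4256 -0.3131  0.1023] 0.10708848101993224 0.10420971554564014
griptop [ 0.4581 -0.253   0.0908] 0.0906804358209009
rim 0.05464531049068267
cabinet [0.3417 0.1001 0.03  ] [0.62   0.3465 0.3591] [0.612  0.3304 0.3415]
top tube 0.315 240 [0.6978 0.095 ] rms 0.006077671888404248
top tube 0.24 34 [0.698  0.0988] rms 0.0035938612059682124
top tube 0.32 221 [0.6979 0.0962] rms 0.005529393851827136
tubetop 152 [0.714  0.0979 0.3647] ((706.1903076171875, 105.44453430175781), (16.83407211303711, 52.54241943359375), 54.78046798706055)
pole 0 0
pole shaft 0 [nan nan nan]
knobtop [ 0.4263 -0.3107  0.1026] 0.10821095703270454 0.10486677396622651
griptop [ 0.459  -0.2515  0.0918] 0.09148403747431069
rim 0.055354601417286445
  return _methods._mean(a, axis=axis, dtype=dtype,
  ret = um.true_divide(
```

Emit:
carry_out(
  xyz=[
    [0, 0, -4],
    [-2, -3, -5],
    [-5, -6, -5],
    [-9, -8, -5],
    [-13, -10, -5],
  ],
  twist=[0, 0.12, 0.24, 0.36, 0.48],
  fingers=[6, 6, 6, 6, 6],
)

```text
time: 1.72
tcp_pos: [0.237, 0.4866, 0.2818]
ee_rot: [0.346, 0.938, 0.0, -0.0]
wrist_force: [0.5, 1.3, 0.3]
width: 0.0597
finger_force: 0.0
```

```bash
cat >> h.py <<'E'
from scipy.spatial.transform import Rotation as Ro
def to(p,yaw=None):
    s=ctrl.sense();R=Ro.from_quat(s["ee_rot"]).as_matrix()
    print("shift cm",(R.T@(np.array(p)-s["tcp_pos"])*100).round(2),"yaw_y deg",np.degrees(np.arctan2(R[1,1],R[0,1])).round(2),"twist",None if yaw is None else np.radians(np.degrees(np.arctan2(R[1,1],R[0,1]))-yaw).round(3))
E
python3 - <<'E'
from h import *
np.set_printoptions(precision=3,suppress=True)
for c in("top",):
    d=np.load(c+".npz");W=d["W"]
    Q=W[(W[...,0]>.33)&(W[...,0]<.55)&(W[...,1]>.1)&(W[...,1]<.4)]
    print("cab",np.nanpercentile(Q[:,2],[50,90,99,100]))
    for u,v in((222,165),(220,172),(226,178),(236,100),(232,105),(240,120),(245,140),(258,168),(270,155),(270,180),(240,175),(240,160)): print(u,v,W[v,u])
print(ctrl.sense()["joints"])
to([.40,.30,.30],.9);to([.44,0,.28],.9);to([.426,-.312,.2],.9)
E
```

```text
cab [0.126 0.131 0.133 0.136]
222 165 [0.611 0.112 0.353]
220 172 [0.602 0.117 0.343]
226 178 [0.597 0.11  0.321]
236 100 [0.886 0.149 0.001]
232 105 [0.715 0.093 0.369]
240 120 [0.705 0.086 0.323]
245 140 [0.715 0.097 0.19 ]
258 168 [0.708 0.092 0.012]
270 155 [0.739 0.063 0.014]
270 180 [0.678 0.063 0.015]
240 175 [0.691 0.134 0.015]
240 160 [0.727 0.134 0.018]
[-1.306  0.335  0.103  1.766 -0.04   1.041 -0.323]
shift cm [-24.51  -3.64  -1.84] yaw_y deg 49.57 twist 0.85
shift cm [-47.01 -23.88   0.13] yaw_y deg 49.57 twist 0.85
shift cm [-66.18 -48.55   8.1 ] yaw_y deg 49.57 twist 0.85
```

Emit:
carry_out(
  xyz=[
    [-4, -0.5, 0],
    [-8, -1, 0],
    [-12, -2, 0],
    [-16, -3.2, 0],
    [-20, -4.5, 0],
  ],
  twist=[0.12, 0.24, 0.36, 0.48, 0.6],
  fingers=[6, 6, 6, 6, 6],
)

```text
time: 2.13
tcp_pos: [0.361, 0.3234, 0.2815]
ee_rot: [0.608, 0.794, 0.0, -0.0]
wrist_force: [1.7, 0.4, -0.5]
width: 0.0598
finger_force: 0.0
```

Run:
```python
from h import *
from scipy.optimize import least_squares
np.set_printoptions(precision=4,suppress=True)
for c in("scene","top"):
    d=np.load(c+".npz");W=d["W"];P=W[~np.isnan(W[...,0])]
    for nm,x0,r,lo,hi in(("tubetop",(.61,.113),.03,.348,.36),("tube",(.61,.113),.028,.24,.295),("tubeUp",(.61,.113),.028,.318,.349),("tubeLow",(.61,.113),.028,.236,.26)):
        T=P[(np.hypot(P[:,0]-x0[0],P[:,1]-x0[1])<r)&(P[:,2]>lo)&(P[:,2]<hi)]
        if len(T)<15: print(nm,len(T));continue
        s=least_squares(lambda p:np.hypot(T[:,0]-p[0],T[:,1]-p[1])-.0185,x0,loss="soft_l1",f_scale=.002)
        print(c,nm,len(T),"fit",s.x,"mean",T.mean(0),"mid",(T.min(0)+T.max(0))/2,T.max(0)-T.min(0))
    T=P[(np.hypot(P[:,0]-.714,P[:,1]-.096)<.03)&(P[:,2]>.37)];print("poletop",len(T),T.mean(0))
to([.44,.15,.28],.9);to([.45,0,.28],.9);to([.426,-.312,.2],.9)
```

```text
scene tubetop 137 fit [0.6244 0.1232] mean [0.6167 0.1125 0.352 ] mid [0.6179 0.1143 0.3538] [0.0292 0.0326 0.0116]
scene tube 368 fit [0.6186 0.1164] mean [0.6109 0.1035 0.2677] mid [0.6148 0.11   0.2676] [0.0421 0.0391 0.0546]
scene tubeUp 363 fit [0.6188 0.1168] mean [0.6112 0.1053 0.3312] mid [0.6153 0.1134 0.3334] [0.0422 0.047  0.0307]
scene tubeLow 144 fit [0.6191 0.1176] mean [0.6116 0.1045 0.2497] mid [0.6158 0.1098 0.2481] [0.033  0.0277 0.0237]
poletop 43 [0.7206 0.0931 0.3732]
top tubetop 225 fit [0.6014 0.1156] mean [0.6175 0.1158 0.3527] mid [0.6192 0.1168 0.3536] [0.0309 0.03   0.0111]
top tube 76 fit [0.619  0.1172] mean [0.6048 0.1091 0.2653] mid [0.6075 0.1145 0.2677] [0.0249 0.0428 0.0545]
top tubeUp 312 fit [0.6191 0.1171] mean [0.6095 0.1117 0.33  ] mid [0.6157 0.1161 0.3335] [0.0429 0.0473 0.0309]
top tubeLow 35 fit [0.6202 0.1174] mean [0.6069 0.1086 0.2517] mid [0.6106 0.1123 0.2499] [0.0188 0.0271 0.0189]
poletop 66 [0.7218 0.0947 0.3738]
shift cm [-18.8    3.1    0.14] yaw_y deg 15.13 twist 0.248
shift cm [-33.54   0.15   0.13] yaw_y deg 15.13 twist 0.248
shift cm [-63.04 -10.31   8.12] yaw_y deg 15.13 twist 0.248
```

Emit:
carry_out(
  xyz=[
    [-4, 0.7, 0],
    [-8, 1.4, 0],
    [-12, 2, 0],
    [-16, 2.6, 0],
    [-20, 3, 0],
  ],
  twist=[0.12, 0.248, 0.248, 0.248, 0.248],
  fingers=[6, 6, 6, 6, 6],
)

```text
time: 2.55
tcp_pos: [0.443, 0.1386, 0.2816]
ee_rot: [0.699, 0.715, 0.0, 0.0]
wrist_force: [0.2, -0.1, 0.3]
width: 0.0603
finger_force: 0.0
```

Emit:
carry_out(
  xyz=[
    [-4, 0, 0],
    [-8, 0, 0],
    [-12, 0, 0],
    [-16, 0, 0],
    [-20, 0, 0],
  ],
  twist=[0, 0, 0, 0, 0],
  fingers=[6, 6, 6, 6, 6],
)

```text
time: 2.97
tcp_pos: [0.4465, -0.0614, 0.2816]
ee_rot: [0.699, 0.715, 0.0, 0.0]
wrist_force: [1.2, 0.4, 0.4]
width: 0.0602
finger_force: 0.0
```

Run:
```python
from h import *
to([.426,-.312,.2],.9);to([.426,-.312,.083],.9);print(ctrl.sense()["joints"])
```

```text
shift cm [-25.01  -2.61   8.15] yaw_y deg 1.28 twist 0.007
shift cm [-25.02  -2.62  19.85] yaw_y deg 1.28 twist 0.007
[-0.49186175  0.20286877  0.58624546  1.99468107 -0.13515218  0.98066004
  0.18257482]
```

Emit:
carry_out(
  xyz=[
    [-4, -0.5, 0.8],
    [-8, -1, 1.6],
    [-12, -1.5, 2.5],
    [-16, -2, 4],
    [-19.5, -2.4, 5.5],
  ],
  twist=[0.007, 0.007, 0.007, 0.007, 0.007],
  fingers=[6, 6, 6, 6, 6],
)

```text
time: 3.38
tcp_pos: [0.4267, -0.2573, 0.2262]
ee_rot: [0.702, 0.712, 0.0, 0.001]
wrist_force: [2.5, 0.9, -0.1]
width: 0.0602
finger_force: 0.0
```

Emit:
carry_out(
  xyz=[
    [-3, -0.15, 2.5],
    [-5.5, -0.2, 5],
    [-5.5, -0.2, 5],
    [-5.5, -0.2, 5],
    [-5.5, -0.2, 5],
  ],
  twist=[0, 0, 0, 0, 0],
  fingers=[6, 6, 6, 6, 6],
)

```text
time: 3.8
tcp_pos: [0.426, -0.3098, 0.1765]
ee_rot: [0.702, 0.712, 0.0, -0.0]
wrist_force: [0.4, -0.2, 0.6]
width: 0.0601
finger_force: 0.0
```

Run:
```python
from h import *
f=grab_frame("scene");save(f,"s1",(270,260,450,410),4)
to([.426,-.312,.083],.9);print(ctrl.sense()["tcp_pos"],ctrl.sense()["joints"])
```

```text
shift cm [-0.26 -0.05  9.39] yaw_y deg 0.91 twist 0.0
[ 0.42638621 -0.30944267  0.17693839] [ 0.10111312  0.49995119  0.56848777  1.93405888 -0.36524338  0.80953839
  0.88563925]
```

View pics/s1.png

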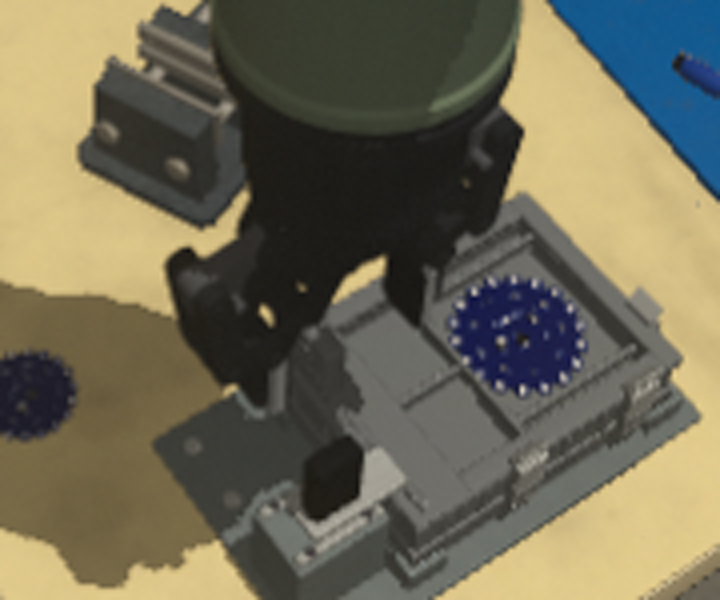

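Emit:
carry_out(
  xyz=[
    [-0.25, 0, 3.5],
    [-0.25, 0, 6.5],
    [-0.25, 0, 8.5],
    [-0.25, 0, 9.4],
    [-0.25, 0, 9.4],
  ],
  twist=[0, 0, 0, 0, 0],
  fingers=[6, 6, 6, 6, 6],
)

```text
time: 4.27
tcp_pos: [0.426, -0.3115, 0.0817]
ee_rot: [0.701, 0.713, -0.0, -0.001]
wrist_force: [-0.5, -0.3, -1.0]
width: 0.0601
finger_force: 0.0
```

Emit:
carry_out(
  xyz=[
    [0, 0, 0],
    [0, 0, 0],
    [0, 0, 0],
    [0, 0, 0],
    [0, 0, 0],
  ],
  twist=[0, 0, 0, 0, 0],
  fingers=[2, 2, 2, 2, 2],
  squeeze=25,
)

```text
time: 4.68
tcp_pos: [0.4267, -0.3128, 0.0837]
ee_rot: [0.702, 0.712, 0.001, 0.001]
wrist_force: [-0.1, 3.0, 11.5]
width: 0.0233
finger_force: 27.5
```

Emit:
carry_out(
  xyz=[
    [0, -0.5, -0.1],
    [0, -1.1, -0.1],
    [0, -1.7, -0.1],
    [0, -2.3, -0.1],
    [0, -2.8, -0.1],
  ],
  twist=[0, 0, 0, 0, 0],
  fingers=[2, 2, 2, 2, 2],
)

```text
time: 5.1
tcp_pos: [0.4002, -0.3132, 0.0842]
ee_rot: [0.702, 0.713, 0.001, 0.002]
wrist_force: [39.1, 4.2, -15.1]
width: 0.0232
finger_force: 27.5
```

Emit:
carry_out(
  xyz=[
    [0, -0.2, 0],
    [0, -0.35, 0],
    [0, -0.45, 0],
    [0, -0.45, 0],
    [0, -0.45, 0],
  ],
  twist=[0, 0, 0, 0, 0],
  fingers=[2, 2, 2, 2, 2],
)

```text
time: 5.52
tcp_pos: [0.4, -0.3132, 0.0843]
ee_rot: [0.7, 0.714, 0.002, 0.005]
wrist_force: [42.4, 1.0, -19.7]
width: 0.023
finger_force: 27.1
```

Emit:
carry_out(
  xyz=[
    [0, 0.5, 0],
    [0, 0.5, 0],
    [0, 0.5, 0],
    [0, 0.5, 0],
    [0, 0.5, 0],
  ],
  twist=[0, 0, 0, 0, 0],
  fingers=[2, 4.5, 4.5, 4.5, 4.5],
)

```text
time: 5.93
tcp_pos: [0.3977, -0.313, 0.0833]
ee_rot: [0.702, 0.712, -0.0, -0.0]
wrist_force: [-0.1, 0.2, -0.4]
width: 0.0447
finger_force: 0.0
```

Emit:
carry_out(
  xyz=[
    [0, 0, -3],
    [0, 0, -6],
    [0, 0, -9],
    [2, 3, -11],
    [5, 6, -12],
  ],
  twist=[0, 0, 0, 0, 0],
  fingers=[4.5, 4.5, 4.5, 4.5, 4.5],
)

```text
time: 6.35
tcp_pos: [0.4565, -0.2656, 0.206]
ee_rot: [0.704, 0.71, 0.0, 0.002]
wrist_force: [1.7, 0.3, -0.2]
width: 0.0447
finger_force: 0.0
```

Run:
```python
from h import *
np.set_printoptions(precision=4,suppress=True)
f=grab_frame("scene");save(f,"s2",(290,280,450,410),4.5)
W=cloud(f);P=W[~np.isnan(W[...,0])]
T=P[(P[:,0]>.36)&(P[:,0]<.44)&(P[:,1]>-.33)&(P[:,1]<-.295)&(P[:,2]>.08)&(P[:,2]<.115)];print("knob",T.min(0),T.max(0),T.mean(0))
to([.4585,-.2525,.115],.9);s=ctrl.sense();print(s["tcp_pos"],s["joints"],s["wrist_force"])
```

```text
knob [ 0.3879 -0.3192  0.0801] [ 0.4118 -0.3059  0.1063] [ 0.3986 -0.3147  0.0973]
shift cm [ 0.49 -0.52  9.06] yaw_y deg 1.15 twist 0.004
[ 0.4634 -0.2574  0.2056] [-0.0385  0.4638  0.5945  1.9026 -0.3385  0.871   0.7473] [9.3467 9.9549 2.0833]
```

View pics/s2.png

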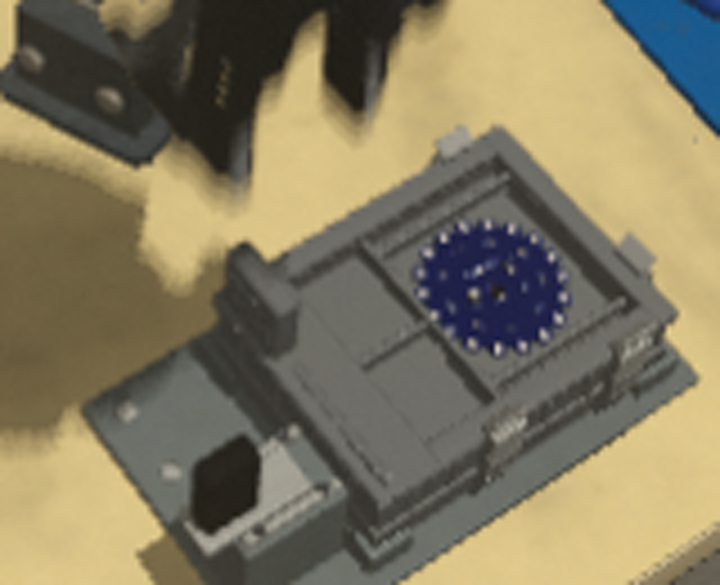

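Emit:
carry_out(
  xyz=[
    [0.5, -0.5, 3],
    [0.5, -0.5, 6],
    [0.5, -0.5, 9],
    [0.5, -0.5, 9],
    [0.5, -0.5, 9],
  ],
  twist=[0.004, 0.004, 0.004, 0.004, 0.004],
  fingers=[4.5, 4.5, 4.5, 4.5, 4.5],
)

```text
time: 6.82
tcp_pos: [0.4501, -0.2587, 0.1125]
ee_rot: [0.704, 0.711, -0.001, -0.001]
wrist_force: [0.1, 0.6, 0.2]
width: 0.045
finger_force: 0.0
```

Run:
```python
from h import *
f=grab_frame("scene");save(f,"s3",(290,250,450,380),4.5)
to([.4585,-.2525,.07],.9);s=ctrl.sense();print(s["tcp_pos"],s["wrist_force"])
```

```text
shift cm [0.65 0.76 4.36] yaw_y deg 0.58 twist -0.006
[ 0.45097836 -0.2591189   0.11364854] [ 0.62446622 -0.52941958 -0.22627307]
```

View pics/s3.png

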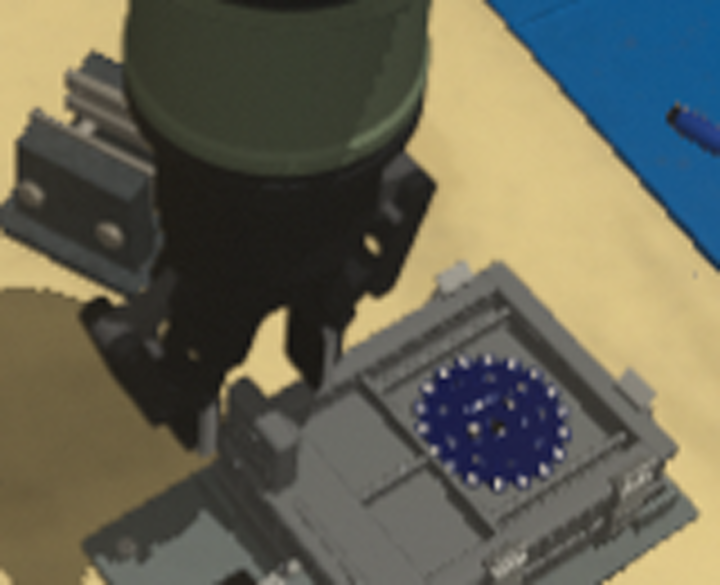

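Emit:
carry_out(
  xyz=[
    [0.65, 0.75, 0],
    [0.65, 0.75, 1.5],
    [0.65, 0.75, 3],
    [0.65, 0.75, 4.3],
    [0.65, 0.75, 4.3],
  ],
  twist=[-0.006, -0.006, -0.006, -0.006, -0.006],
  fingers=[4.5, 4.5, 4.5, 4.5, 4.5],
)

```text
time: 7.28
tcp_pos: [0.4592, -0.2512, 0.0695]
ee_rot: [0.701, 0.713, 0.0, -0.0]
wrist_force: [-1.4, 0.2, -1.7]
width: 0.045
finger_force: 0.0
```

Emit:
carry_out(
  xyz=[
    [0, 0, 0],
    [0, 0, 0],
    [0, 0, 0],
    [0, 0, 0],
    [0, 0, 0],
  ],
  twist=[0, 0, 0, 0, 0],
  fingers=[0.8, 0.8, 0.8, 0.8, 0.8],
  squeeze=20,
)

```text
time: 7.7
tcp_pos: [0.4596, -0.2521, 0.0712]
ee_rot: [0.701, 0.713, 0.001, 0.001]
wrist_force: [-1.1, 2.2, 9.7]
width: 0.0117
finger_force: 22.0
```

Emit:
carry_out(
  xyz=[
    [0, 0, -0.2],
    [-0.05, 0.05, -0.4],
    [-0.05, 0.1, -0.6],
    [-0.1, 0.15, -0.8],
    [-0.1, 0.16, -1],
  ],
  twist=[0, 0, 0, 0, 0],
  fingers=[0.8, 0.8, 0.8, 0.8, 0.8],
)

```text
time: 8.12
tcp_pos: [0.4603, -0.2528, 0.08]
ee_rot: [0.701, 0.713, -0.0, -0.0]
wrist_force: [-0.3, -0.4, -7.1]
width: 0.0114
finger_force: 24.8
```

```bash
cat >> h.py <<'E'
Rn=Ro.from_euler("z",.9,degrees=True).as_matrix();N0=np.array([.526,-.285,0])
def rim(f,o=N0):
    # heights at rim spots of the seated tray frame and of the lower tray's sides
    W=cloud(f)
    P=W[~np.isnan(W[...,0])];L=(P-o)@Rn
    m=(np.abs(L[:,0])<82)&(L[:,2]>.02)
    for nm,(x,y) in dict(grip_in=(-.045,.03),nearR=(-.07,-.045),midR=(-.02,-.05),farR=(.072,-.052),farL=(.072,.05),midL=(.0,.05)).items():
        s=(np.hypot(L[:,0]-x,L[:,1]-y)<.006)&(L[:,2]>.02)
        print(nm,s.sum(),(np.percentile(L[s,2],[10,50,90])*1000).round(1) if s.sum() else "")
E
python3 - <<'E'
from h import *
f=grab_frame("scene");save(f,"s4",(290,250,450,380),4.5);rim(f);s=ctrl.sense();print(s["tcp_pos"],s["wrist_force"],s["moment"],s["ee_rot"],s["width"])
E
```

```text
grip_in 79 [ 88.3 456.  477.9]
nearR 168 [ 31.8 389.4 419. ]
midR 66 [32.3 59.9 63.3]
farR 53 [21.8 38.5 60.1]
farL 19 [59.1 60.3 61.8]
midL 39 [49.9 60.1 63.6]
[ 0.46036907 -0.25292777  0.08030319] [ 0.91818174 -0.41414877 -5.74970185] [0.26309958 0.39282757 0.00937667] [ 7.01089865e-01  7.13072928e-01 -1.70072249e-05  1.76047103e-06] 0.01158861801286592
```

View pics/s4.png

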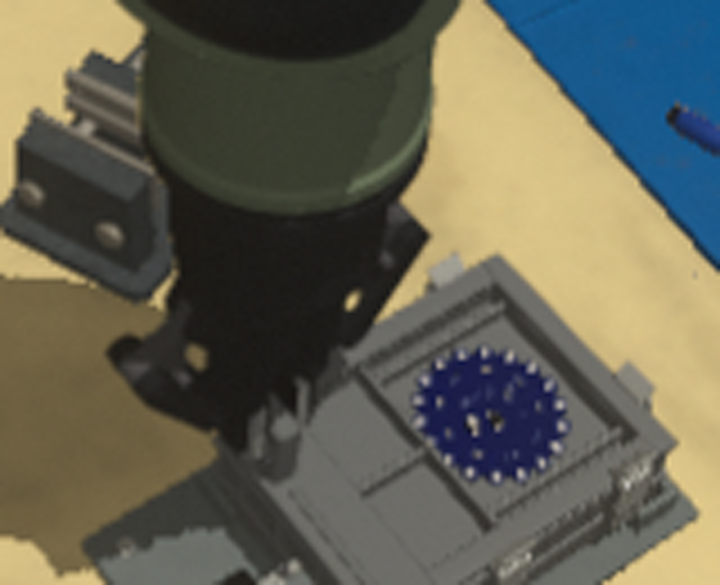

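Emit:
carry_out(
  xyz=[
    [0.05, -0.05, 0.3],
    [0.1, -0.1, 0.6],
    [0.1, -0.16, 1],
    [0.1, -0.16, 1],
    [0.1, -0.16, 1],
  ],
  twist=[0, 0, 0, 0, 0],
  fingers=[0.8, 0.8, 0.8, 0.8, 0.8],
)

```text
time: 8.58
tcp_pos: [0.459, -0.2522, 0.0698]
ee_rot: [0.701, 0.713, 0.0, 0.0]
wrist_force: [1.0, -0.7, -0.6]
width: 0.0117
finger_force: 21.7
```

Emit:
carry_out(
  xyz=[
    [0, 0, 0],
    [0, 0, 0],
    [0, 0, 0],
    [0, 0, -1.3],
    [0, 0, -1.3],
  ],
  twist=[0, 0, 0, 0, 0],
  fingers=[1.5, 2, 2.5, 2.5, 2.5],
)

```text
time: 9.0
tcp_pos: [0.4591, -0.2523, 0.084]
ee_rot: [0.701, 0.713, 0.0, 0.001]
wrist_force: [0.3, -0.7, 0.2]
width: 0.0247
finger_force: 0.0
```

Emit:
carry_out(
  xyz=[
    [0, 0, 0],
    [0, 0, 0],
    [0, 0, 0],
    [0, 0, 0],
    [0, 0, 0],
  ],
  twist=[0, 0, 0, 0, 0],
  fingers=[1.8, 1.4, 1.12, 1.12, 1.12],
)

```text
time: 9.42
tcp_pos: [0.4588, -0.2518, 0.0826]
ee_rot: [0.701, 0.713, 0.0, -0.0]
wrist_force: [2.1, 0.6, -2.0]
width: 0.0117
finger_force: 14.6
```

Run:
```python
from h import *
f=grab_frame("scene")
save(f,"s5",(290,250,450,380),4.5);rim(f);s=ctrl.sense();print(s["tcp_pos"],s["wrist_force"],s["moment"],s["width"],s["finger_force"])
```

```text
grip_in 78 [ 56.  457.7 479.3]
nearR 121 [ 30.1  57.9 418.9]
midR 64 [31.5 54.7 60.5]
farR 47 [22.8 39.9 55.9]
farL 16 [53.3 54.5 55.9]
midL 39 [44.9 54.3 56.5]
[ 0.45881468 -0.25187126  0.08266142] [ 1.95180433 -0.36703223 -1.72663969] [ 0.01250157 -0.53168625  0.07458166] 0.011464534349372496 14.550177901983261
```

Emit:
carry_out(
  xyz=[
    [0, 0, -0.2],
    [-0.05, 0.05, -0.4],
    [-0.05, 0.1, -0.6],
    [-0.1, 0.15, -0.8],
    [-0.1, 0.16, -1],
  ],
  twist=[0, 0, 0, 0, 0],
  fingers=[1.13, 1.13, 1.13, 1.13, 1.13],
)

```text
time: 9.88
tcp_pos: [0.4604, -0.2529, 0.093]
ee_rot: [0.701, 0.713, -0.0, -0.0]
wrist_force: [-0.5, 0.7, -1.5]
width: 0.0117
finger_force: 18.0
```

Run:
```python
from h import *
f=grab_frame("scene")
save(f,"s6",(290,250,450,380),4.5);rim(f);s=ctrl.sense();print(s["tcp_pos"],s["wrist_force"],s["moment"],s["width"],s["finger_force"])
```

```text
grip_in 80 [ 96.8 468.8 489.8]
nearR 173 [ 33.3 405.8 434.2]
midR 65 [31.7 59.8 63.5]
farR 45 [21.5 42.2 56.7]
farL 12 [56.  58.  59.2]
midL 41 [49.5 61.  63. ]
[ 0.46046427 -0.25295076  0.09339412] [-1.09776845  0.03920621 -0.12748008] [0.37367718 0.26283622 0.04270442] 0.011199470267014644 17.682164713041857
```

View pics/s6.png

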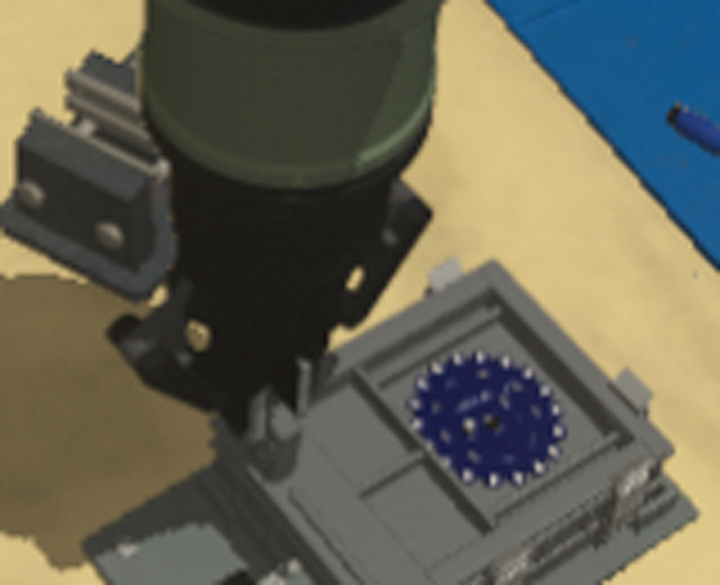

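Emit:
carry_out(
  xyz=[
    [-0.03, 0.04, -0.2],
    [-0.06, 0.08, -0.4],
    [-0.08, 0.13, -0.6],
    [-0.11, 0.18, -0.8],
    [-0.14, 0.22, -1],
  ],
  twist=[0, 0, 0, 0, 0],
  fingers=[1.13, 1.13, 1.13, 1.13, 1.13],
)

```text
time: 10.35
tcp_pos: [0.4626, -0.2542, 0.1031]
ee_rot: [0.701, 0.713, 0.0, -0.0]
wrist_force: [-1.5, 1.5, -0.1]
width: 0.0116
finger_force: 23.4
```

Run:
```python
from h import *
f=grab_frame("scene")
save(f,"s7",(290,250,450,380),4.5);rim(f);s=ctrl.sense();print(s["tcp_pos"],s["wrist_force"],s["moment"],s["width"],s["finger_force"])
```

```text
grip_in 79 [116.  479.4 500.3]
nearR 261 [ 49.1 422.7 447.5]
midR 70 [33.8 62.  67. ]
farR 42 [22.2 36.3 56.6]
farL 11 [60.2 61.3 63.2]
midL 37 [56.1 68.2 69.7]
[ 0.46256064 -0.254317    0.10339825] [-1.35209182  1.03664358  0.71809772] [ 0.47444456  0.50141075 -0.05466563] 0.011513886888384933 23.349210291198688
```

Emit:
carry_out(
  xyz=[
    [-0.03, 0.05, -0.2],
    [-0.06, 0.1, -0.4],
    [-0.1, 0.15, -0.6],
    [-0.13, 0.2, -0.8],
    [-0.16, 0.26, -1],
  ],
  twist=[0, 0, 0, 0, 0],
  fingers=[1.13, 1.13, 1.13, 1.13, 1.13],
)

```text
time: 10.82
tcp_pos: [0.465, -0.2557, 0.113]
ee_rot: [0.701, 0.713, -0.0, -0.0]
wrist_force: [-0.5, 0.9, -3.4]
width: 0.0117
finger_force: 30.2
```

Run:
```python
from h import *
f=grab_frame("scene")
save(f,"s8",(280,230,460,380),4);rim(f);s=ctrl.sense();print(s["tcp_pos"],s["wrist_force"],s["moment"],s["width"],s["finger_force"])
```

```text
grip_in 75 [488.4 490.6 512.5]
nearR 318 [ 50.3 431.2 459.1]
midR 81 [35.2 61.9 73.4]
farR 42 [20.7 36.6 56.9]
farL 13 [61.5 63.  64.3]
midL 34 [63.2 74.1 76.4]
[ 0.46523854 -0.25585916  0.11329338] [-2.59631448  0.57850235 -2.57740181] [ 0.33705188  0.8931397  -0.06685265] 0.011493274203890678 30.567869015503675
```

View pics/s8.png

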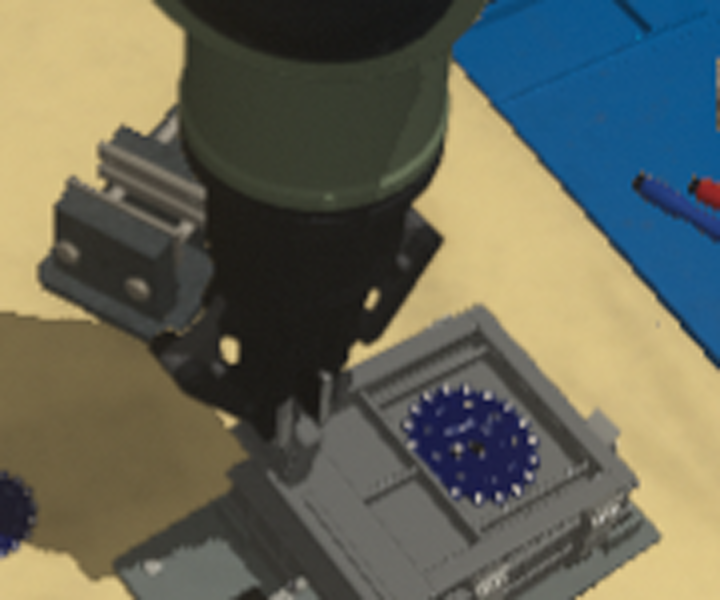

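Emit:
carry_out(
  xyz=[
    [-0.03, 0.05, -0.2],
    [-0.06, 0.1, -0.4],
    [-0.1, 0.15, -0.6],
    [-0.12, 0.18, -0.75],
    [-0.12, 0.18, -0.75],
  ],
  twist=[0, 0, 0, 0, 0],
  fingers=[1.1, 1.1, 1.1, 1.1, 1.1],
)

```text
time: 11.28
tcp_pos: [0.4671, -0.257, 0.1206]
ee_rot: [0.701, 0.713, 0.0, 0.0]
wrist_force: [-1.8, 0.4, -3.0]
width: 0.0114
finger_force: 34.7
```

Run:
```python
from h import *
f=grab_frame("scene")
save(f,"s9",(280,230,460,380),4);rim(f);s=ctrl.sense();print(s["tcp_pos"],s["wrist_force"],s["moment"],s["width"],s["finger_force"])
```

```text
grip_in 72 [496.6 498.5 520.8]
nearR 280 [ 41.8 433.7 467. ]
midR 76 [34.9 62.5 78.5]
farR 41 [21.7 41.6 57.7]
farL 11 [62.2 64.  64.8]
midL 32 [67.2 78.9 81.1]
[ 0.46698369 -0.2570215   0.12048177] [-1.53572988  0.78570366 -3.16623976] [0.2941705  0.78844431 0.06148144] 0.011655355126321753 34.482234546449035
```

Emit:
carry_out(
  xyz=[
    [0, 0, -0.3],
    [0, 0, -0.6],
    [0, 0, -0.9],
    [0, 0, -1.2],
    [0, 0, -1.5],
  ],
  twist=[0, 0, 0, 0, 0],
  fingers=[1.1, 1.1, 1.1, 1.1, 1.1],
)

```text
time: 11.75
tcp_pos: [0.4672, -0.2571, 0.1359]
ee_rot: [0.701, 0.713, 0.0, 0.0]
wrist_force: [0.1, -0.3, -1.4]
width: 0.0113
finger_force: 24.2
```

Run:
```python
from h import *
f=grab_frame("scene")
save(f,"s10",(280,230,460,380),4);rim(f);s=ctrl.sense();print(s["tcp_pos"],s["wrist_force"],s["moment"],s["width"],s["finger_force"])
```

```text
grip_in 76 [186.  513.4 533.6]
nearR 204 [ 36.7 441.6 478.9]
midR 78 [32.6 61.7 98.8]
farR 66 [24.8 52.3 86.4]
farL 14 [88.7 90.9 92.3]
midL 26 [ 97.9  99.8 308.2]
[ 0.46733559 -0.25721164  0.13629613] [ 0.23945453 -1.30020486  0.33287053] [-0.00809045  0.05424043 -0.00486983] 0.011295373359454974 24.21327924959769
```

View pics/s10.png

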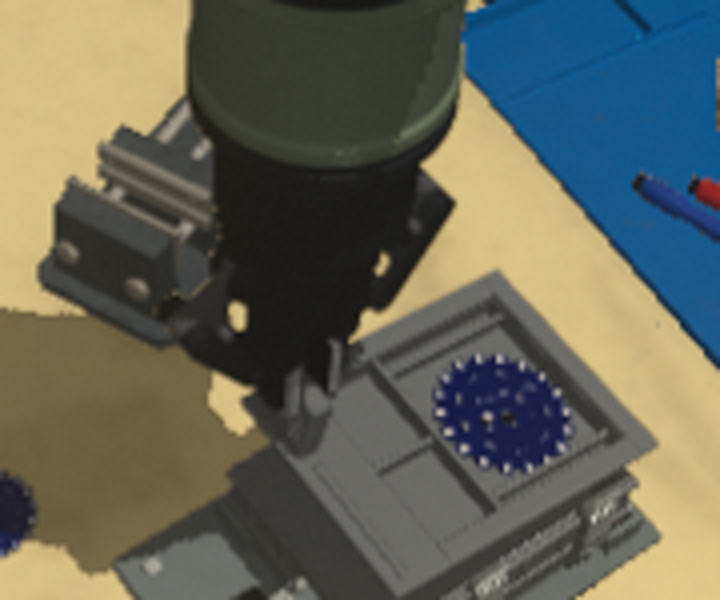

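Emit:
carry_out(
  xyz=[
    [0, 0, -0.5],
    [0, 0, -1],
    [0, 0, -1.5],
    [0, 0, -2],
    [0, 0, -2.5],
  ],
  twist=[0, 0, 0, 0, 0],
  fingers=[1.0, 0.9, 0.8, 0.7, 0.6],
  squeeze=60,
)

```text
time: 12.22
tcp_pos: [0.467, -0.257, 0.161]
ee_rot: [0.701, 0.713, 0.0, 0.0]
wrist_force: [-0.1, -0.2, -0.2]
width: 0.0098
finger_force: 58.4
```

```bash
cat >> h.py <<'E'
def tray(f,tcp,tool=None):
    """plane fit of the rim top: tray pitch/roll and height, cloud restricted near expected tray"""
    W=cloud(f);P=W[~np.isnan(W[...,0])];o=np.array([tcp[0],tcp[1],0])
    L=(P-o)@Rn   # x,y from the grip
    m=(L[:,0]>.01)&(L[:,0]<.15)&(L[:,1]>-.095)&(L[:,1]<.03)&(L[:,2]>tcp[2]-.075)&(L[:,2]<tcp[2]+.02)
    L=L[m]
    p=np.array([0,0,tcp[2]-.028])
    for w in (.03,.015,.008,.005,.004,.004):
        h=p[0]*L[:,0]+p[1]*L[:,1]+p[2];s=np.abs(L[:,2]-h)<w
        # use rim bands only
        s&=((L[:,1]>.008)&(L[:,0]>.05))|((L[:,0]>.130)&(L[:,0]<.141))|((L[:,1]<-.078)&(L[:,1]>-.087))|((L[:,0]<.04)&(L[:,0]>.015)&(L[:,1]<-.03))
        p=np.linalg.lstsq(np.c_[L[s,:2],np.ones(s.sum())],L[s,2],rcond=None)[0]
    print("slopes x,y",p[:2].round(4),"rim z at grip",p[2].round(4),"n",s.sum())
    return p
E
python3 - <<'E'
from h import *
np.set_printoptions(precision=4,suppress=True)
for c in("scene","top"):
    f=grab_frame(c);s=ctrl.sense();tray(f,s["tcp_pos"])
    for n in("board_mid","lower"):
        for r in nets.search_frame(f,n)[:3]: print(c,n,round(r["confidence"],2),np.round(r["position"],4))
    W=cloud(f);L=(W[~np.isnan(W[...,0])]-N0)@Rn
    q=L[(L[:,1]<-.05)&(L[:,1]>-.058)&(np.abs(L[:,0])<.07)&(L[:,2]<.07)];print("lower side top",np.percentile(q[:,2],[90,99]) if len(q) else 0)
print(s["tcp_pos"],s["wrist_force"],s["moment"],s["width"],s["finger_force"])
E
```

```text
slopes x,y [-0.1251  0.0367] rim z at grip 0.1308 n 700
scene board_mid 0.88 [ 0.3577 -0.1625  0.0013]
scene board_mid 0.87 [ 0.5594 -0.2903  0.1047]
scene lower 0.71 [ 0.4901 -0.3121  0.042 ]
lower side top [0.0544 0.0656]
slopes x,y [-0.1224  0.0445] rim z at grip 0.1317 n 180
top lower 0.6 [ 0.5744 -0.2367  0.0443]
lower side top 0
[ 0.4671 -0.2569  0.1605] [-0.1708 -0.3362 -1.4227] [0.0058 0.0511 0.0168] 0.010180170366603805 58.39502514107153
```

Run:
```python
from h import *
np.set_printoptions(precision=4,suppress=True)
for c in("top","scene"):
    W=np.load(c+".npz")["W"];P=W[~np.isnan(W[...,0])]
    T=P[(P[:,2]>.12)&(P[:,2]<.145)&(P[:,0]>.3)&(P[:,0]<.59)&(P[:,1]>.08)&(P[:,1]<.42)]
    p=np.linalg.lstsq(np.c_[T[:,:2],np.ones(len(T))],T[:,2],rcond=None)[0];r=T[:,2]-np.c_[T[:,:2],np.ones(len(T))]@p
    print(c,len(T),p,r.std(),np.abs(r).max(),T.min(0),T.max(0),cv2.minAreaRect((T[:,:2]*1000).astype(np.float32)),cv2.boxPoints(cv2.minAreaRect((T[:,:2]*1000).astype(np.float32))).round())
```

```text
top 7630 [-0.0016  0.0035  0.1282] 0.0023018387929809973 0.007928814717971938 [0.3431 0.1561 0.1202] [0.5839 0.3465 0.1363] ((464.0427551269531, 251.79287719726562), (223.0361328125, 162.3995361328125), 8.912280082702637) [[341. 315.]
 [366. 154.]
 [587. 189.]
 [562. 349.]]
scene 4297 [-0.0004  0.0077  0.1256] 0.0017743807894024907 0.007762661036794377 [0.3432 0.1539 0.12  ] [0.5833 0.3456 0.1327] ((462.90374755859375, 249.57470703125), (224.97877502441406, 161.52725219726562), 10.028409957885742) [[338. 310.]
 [366. 150.]
 [588. 190.]
 [560. 349.]]
```

Emit:
carry_out(
  xyz=[
    [0.5, -0.5, -2],
    [2, -1, -4],
    [5, -2, -6],
    [8.5, -3, -8],
    [12, -3.5, -8],
  ],
  twist=[0, 0, 0, 0, 0],
  fingers=[0.6, 0.6, 0.6, 0.6, 0.6],
)

```text
time: 12.93
tcp_pos: [0.4297, -0.1375, 0.2426]
ee_rot: [0.702, 0.712, 0.001, 0.001]
wrist_force: [1.4, -0.5, -1.1]
width: 0.0103
finger_force: 58.4
```

Emit:
carry_out(
  xyz=[
    [3, 0, 0],
    [7, 0, 0],
    [11, 0, 0],
    [15, 0, 0],
    [19, 0, 0],
  ],
  twist=[0, 0, 0, 0, 0],
  fingers=[0.6, 0.6, 0.6, 0.6, 0.6],
)

```text
time: 13.35
tcp_pos: [0.4262, 0.0543, 0.2404]
ee_rot: [0.701, 0.713, 0.0, -0.0]
wrist_force: [1.2, 0.1, -0.8]
width: 0.0102
finger_force: 58.4
```

Emit:
carry_out(
  xyz=[
    [4, -0.5, 0],
    [8, -1, 0],
    [12, -1.5, 0],
    [16, -1.8, 0],
    [19, -2, 0],
  ],
  twist=[0, 0, 0, 0, 0],
  fingers=[0.6, 0.6, 0.6, 0.6, 0.6],
)

```text
time: 13.77
tcp_pos: [0.4024, 0.2453, 0.2402]
ee_rot: [0.7, 0.714, 0.0, -0.0]
wrist_force: [1.0, -0.0, -0.8]
width: 0.01
finger_force: 58.4
```

Run:
```python
from h import *
np.set_printoptions(precision=4,suppress=True)
to([.397,.284,.2426],.9);f=grab_frame("top");s=ctrl.sense();tray(f,s["tcp_pos"]);tray(grab_frame("scene"),s["tcp_pos"]);print(s["tcp_pos"],s["wrist_force"],s["joints"])
```

```text
shift cm [ 3.88 -0.47 -0.24] yaw_y deg 1.1 twist 0.003
slopes x,y [0.0144 0.0605] rim z at grip 0.1955 n 518
slopes x,y [-0.1113  0.0406] rim z at grip 0.2081 n 410
[0.4019 0.2501 0.24  ] [-4.2555  8.5497 -1.373 ] [-1.0766  0.2963  0.4911  1.9949 -0.1799  0.8911 -0.4664]
```

Emit:
carry_out(
  xyz=[
    [3.5, -0.4, 0],
    [3.5, -0.4, 1.2],
    [3.5, -0.4, 2.4],
    [3.5, -0.4, 3.4],
    [3.5, -0.4, 3.4],
  ],
  twist=[0, 0, 0, 0, 0],
  fingers=[0.6, 0.6, 0.6, 0.6, 0.6],
)

```text
time: 14.28
tcp_pos: [0.3984, 0.2759, 0.2047]
ee_rot: [0.701, 0.713, -0.001, 0.0]
wrist_force: [0.1, 0.7, -1.1]
width: 0.0101
finger_force: 58.5
```

Emit:
carry_out(
  xyz=[
    [0, 0, 0.4],
    [0, 0, 0.8],
    [0, 0, 1.2],
    [0, 0, 1.6],
    [0, 0, 2],
  ],
  twist=[0, 0, 0, 0, 0],
  fingers=[1.05, 1.1, 1.1, 1.1, 1.1],
  squeeze=20,
)

```text
time: 14.7
tcp_pos: [0.399, 0.277, 0.1862]
ee_rot: [0.701, 0.713, 0.0, -0.0]
wrist_force: [-0.6, -0.3, 0.9]
width: 0.0112
finger_force: 28.1
```

Run:
```python
from h import *
np.set_printoptions(precision=4,suppress=True)
s=ctrl.sense();f=grab_frame("scene");tray(f,s["tcp_pos"]);print(s["tcp_pos"],s["wrist_force"],s["moment"],s["width"])
```

```text
slopes x,y [0.0241 0.1156] rim z at grip 0.145 n 326
[0.399  0.277  0.1862] [-0.6018 -0.3047  0.9362] [-0.0515  0.1326 -0.0227] 0.011228820228555971
```

Emit:
carry_out(
  xyz=[
    [0, 0, 0.2],
    [0, 0, 0.4],
    [0, 0, 0.6],
    [0, 0, 0.8],
    [0, 0, 1],
  ],
  twist=[0, 0, 0, 0, 0],
  fingers=[1.12, 1.12, 1.12, 1.12, 1.12],
)

```text
time: 15.17
tcp_pos: [0.399, 0.277, 0.1762]
ee_rot: [0.701, 0.713, 0.0, 0.0]
wrist_force: [-1.0, 0.5, 0.6]
width: 0.0115
finger_force: 21.1
```

Run:
```python
from h import *
np.set_printoptions(precision=4,suppress=True)
s=ctrl.sense();print(s["tcp_pos"],s["wrist_force"],s["moment"],s["width"],s["finger_force"])
for c in("scene","top"):
    f=grab_frame(c);W=cloud(f);P=W[~np.isnan(W[...,0])];L=(P-np.r_[s["tcp_pos"][:2],0])@Rn
    for nm,(x,y) in dict(nearR=(.02,-.08),midR=(.07,-.083),farR=(.138,-.083),farL=(.138,.015),farM=(.138,-.03),midL=(.08,.017)).items():
        k=(np.hypot(L[:,0]-x,L[:,1]-y)<.007)&(L[:,2]>.12)&(L[:,2]<.2);print(c,nm,k.sum(),np.percentile(L[k,2],[50,85]).round(4) if k.sum() else"")
```

```text
[0.399  0.277  0.1762] [-1.0213  0.5192  0.6265] [ 0.0143  0.1083 -0.0688] 0.011459130169299125 21.06516122817993
scene nearR 51 [0.1331 0.1464]
scene midR 51 [0.1335 0.1464]
scene farR 31 [0.1282 0.1446]
scene farL 9 [0.1483 0.1492]
scene farM 8 [0.1469 0.1474]
scene midL 34 [0.1463 0.149 ]
top nearR 43 [0.1459 0.1484]
top midR 48 [0.1438 0.1479]
top farR 37 [0.1407 0.1465]
top farL 24 [0.1485 0.1511]
top farM 26 [0.1471 0.148 ]
top midL 47 [0.1484 0.1511]
```

Emit:
carry_out(
  xyz=[
    [0, 0, 0.15],
    [0, 0, 0.3],
    [0, 0, 0.3],
    [0, 0, 0.3],
    [0, 0, 0.3],
  ],
  twist=[0, 0, 0, 0, 0],
  fingers=[1.12, 1.12, 1.5, 2.2, 3],
)

```text
time: 15.68
tcp_pos: [0.399, 0.2769, 0.1734]
ee_rot: [0.701, 0.713, -0.0, 0.0]
wrist_force: [0.1, -0.1, -0.3]
width: 0.0298
finger_force: 0.0
```

Emit:
carry_out(
  xyz=[
    [0, 0, 0],
    [0, 0, 0.6],
    [0, 0, 1.2],
    [0, 0, 1.7],
    [0, 0, 1.7],
  ],
  twist=[0, 0, 0, 0, 0],
  fingers=[3, 3, 3, 3, 3],
)

```text
time: 16.1
tcp_pos: [0.3985, 0.2765, 0.1551]
ee_rot: [0.701, 0.713, -0.001, 0.0]
wrist_force: [-0.3, 0.4, 0.3]
width: 0.0305
finger_force: 0.0
```

Run:
```python
from h import *
np.set_printoptions(precision=4,suppress=True)
s=ctrl.sense();print(s["tcp_pos"],s["wrist_force"],s["width"],s["finger_force"])
for c in("scene","top"):
    f=grab_frame(c);W=cloud(f);P=W[~np.isnan(W[...,0])];L=(P-np.r_[s["tcp_pos"][:2],0])@Rn
    q=P[(P[:,2]>.138)&(P[:,2]<.152)&(P[:,0]>.37)&(P[:,0]<.59)&(P[:,1]>.16)&(P[:,1]<.34)]
    print(cv2.minAreaRect((q[:,:2]*1000).astype(np.float32)))
    for nm,(x,y) in dict(nearR=(.02,-.08),midR=(.07,-.083),farR=(.138,-.083),farL=(.138,.015),midL=(.08,.017)).items():
        k=(np.hypot(L[:,0]-x,L[:,1]-y)<.007)&(L[:,2]>.138)&(L[:,2]<.2);print(c,nm,k.sum(),np.median(L[k,2]).round(4) if k.sum() else"")
    for r in nets.search_frame(f,"board_mid")[:2]:print(round(r["confidence"],2),r["position"])
```

```text
[0.3985 0.2765 0.1551] [-0.3133  0.3867  0.3315] 0.03054287672160814 0.0
((464.4529724121094, 244.99278259277344), (149.85235595703125, 115.18866729736328), 0.9726217985153198)
scene nearR 25 0.145
scene midR 20 0.1453
scene farR 12 0.1443
scene farL 9 0.1463
scene midL 29 0.1444
0.91 [0.4964, 0.2475, 0.1316]
0.6 [0.3555, -0.163, 0.0012]
((464.9166259765625, 246.87118530273438), (151.0551300048828, 111.37226867675781), 0.7656989693641663)
top nearR 33 0.1472
top midR 28 0.1455
top farR 23 0.145
top farL 27 0.1463
top midL 32 0.1458
0.7 [0.3585, -0.1613, 0.0039]
0.63 [0.4996, 0.2421, 0.1321]
```

Emit:
carry_out(
  xyz=[
    [0, 0, 0.2],
    [0, 0, 0.2],
    [0, 0, 0.2],
    [0, 0, 0.2],
    [0, 0, 0.2],
  ],
  twist=[0, 0, 0, 0, 0],
  fingers=[2, 1.4, 0.6, 0.6, 0.6],
  squeeze=60,
)

```text
time: 16.72
tcp_pos: [0.399, 0.277, 0.1544]
ee_rot: [0.701, 0.713, 0.0, 0.0]
wrist_force: [0.4, -0.4, 2.0]
width: 0.0109
finger_force: 58.5
```

Emit:
carry_out(
  xyz=[
    [0, 0, -0.4],
    [0, 0, -1],
    [0, 0, -2],
    [0, 0, -3],
    [0, 0, -3.9],
  ],
  twist=[0, 0, 0, 0, 0],
  fingers=[0.6, 0.6, 0.6, 0.6, 0.6],
)

```text
time: 17.13
tcp_pos: [0.3991, 0.277, 0.1948]
ee_rot: [0.701, 0.713, 0.0, 0.0]
wrist_force: [-0.7, -0.9, -0.6]
width: 0.0109
finger_force: 58.4
```

```bash
cat >> h.py <<'E'
def levels(f,c,g,lo,hi):
    W=cloud(f);P=W[~np.isnan(W[...,0])];L=(P-np.r_[g[:2],0])@Rn
    for nm,(x,y) in dict(nearR=(.02,-.08),midR=(.07,-.083),farR=(.138,-.083),farL=(.138,.015),midL=(.08,.017)).items():
        k=(np.hypot(L[:,0]-x,L[:,1]-y)<.007)&(L[:,2]>lo)&(L[:,2]<hi);print(c,nm,k.sum(),np.median(L[k,2]).round(4) if k.sum() else"")
    q=P[(L[:,0]>-.02)&(L[:,0]<.16)&(L[:,1]>-.1)&(L[:,1]<.04)&(L[:,2]>lo)&(L[:,2]<hi)]
    print(cv2.minAreaRect((q[:,:2]*1000).astype(np.float32)))
    for r in nets.search_frame(f,"board_mid")[:2]:print("board",round(r["confidence"],2),np.round(r["position"],4))
E
python3 - <<'E'
from h import *
np.set_printoptions(precision=4,suppress=True)
s=ctrl.sense();print(s["tcp_pos"],s["wrist_force"],s["moment"],s["width"],s["finger_force"])
for c in("scene","top"): levels(grab_frame(c),c,s["tcp_pos"],s["tcp_pos"][2]-.02,s["tcp_pos"][2]+.004)
to([.5225,.1485,.194],.9)
E
```

```text
[0.3991 0.277  0.1948] [-0.6863 -0.9211 -0.5961] [ 0.0209  0.0298 -0.0007] 0.0109208148526468 58.43868434429169
scene nearR 22 0.1856
scene midR 25 0.1855
scene farR 12 0.1846
scene farL 11 0.1868
scene midL 28 0.1854
((463.05352783203125, 245.09930419921875), (152.57688903808594, 114.26311492919922), 1.1555734872817993)
board 0.97 [ 0.3564 -0.1626 -0.001 ]
board 0.63 [0.4983 0.2482 0.1723]
top nearR 34 0.1874
top midR 33 0.1866
top farR 21 0.1862
top farL 27 0.1865
top midL 41 0.1865
((465.5840759277344, 246.58897399902344), (150.69590759277344, 111.64984893798828), 1.3033689260482788)
board 0.92 [ 0.3572 -0.1632 -0.0004]
board 0.7 [0.4983 0.2422 0.1779]
shift cm [-13.08  12.13  -0.04] yaw_y deg 0.99 twist 0.002
```

Emit:
carry_out(
  xyz=[
    [-1, 1, -0.8],
    [-3.5, 3.5, -0.8],
    [-6, 6, -0.8],
    [-8.5, 8.3, -0.8],
    [-10, 9.7, -0.8],
  ],
  twist=[0, 0, 0, 0, 0],
  fingers=[0.6, 0.6, 0.6, 0.6, 0.6],
)

```text
time: 17.75
tcp_pos: [0.4997, 0.1751, 0.2013]
ee_rot: [0.702, 0.712, -0.0, 0.001]
wrist_force: [0.1, 0.0, -0.9]
width: 0.0109
finger_force: 58.6
```

Emit:
carry_out(
  xyz=[
    [-0.8, 0.7, 0],
    [-1.6, 1.4, 0],
    [-2.3, 2, 0],
    [-2.9, 2.5, 0],
    [-2.9, 2.5, 0],
  ],
  twist=[0, 0, 0, 0, 0],
  fingers=[0.6, 0.6, 0.6, 0.6, 0.6],
)

```text
time: 18.17
tcp_pos: [0.5237, 0.1493, 0.2014]
ee_rot: [0.701, 0.713, -0.0, 0.0]
wrist_force: [0.0, 0.5, -0.9]
width: 0.011
finger_force: 58.6
```

Run:
```python
from h import *
np.set_printoptions(precision=4,suppress=True)
s=ctrl.sense();t=s["tcp_pos"];print(t,s["wrist_force"],s["moment"],s["width"],s["finger_force"],s["joints"])
for c in("scene","top"):
    f=grab_frame(c);levels(f,c,t,t[2]-.02,t[2]+.004)
    p=f["pixels"].astype(int);W=cloud(f)
    m=(p[...,2]>p[...,0]+25)&(p[...,2]>p[...,1]+25)&(W[...,2]>.16)&(W[...,2]<.2)&(np.hypot(W[...,0]-.619,W[...,1]-.117)<.06)
    q=W[m]; print(c,"blue",len(q),q.min(0),q.max(0),(q.min(0)+q.max(0))/2,cv2.minEnclosingCircle((q[:,:2]*1000).astype(np.float32)),np.median(q[:,2]))
```

```text
[0.5237 0.1493 0.2014] [ 0.0234  0.544  -0.8642] [0.0318 0.0169 0.0009] 0.011002002170707233 58.56007397174835 [-0.7277  0.4701  0.4677  1.8632 -0.2698  0.8708 -0.1118]
scene nearR 24 0.1922
scene midR 23 0.1917
scene farR 15 0.1915
scene farL 0 
scene midL 26 0.1912
((587.3938598632812, 117.3053207397461), (153.59902954101562, 114.09371185302734), 1.8852614164352417)
board 0.67 [0.619  0.1178 0.1788]
board 0.56 [ 0.3572 -0.1661  0.0027]
scene blue 169 [0.5922 0.092  0.1753] [0.65   0.1302 0.1877] [0.6211 0.1111 0.1815] ((621.4028930664062, 115.42139434814453), 29.53362274169922) 0.17941434372491802
top nearR 36 0.1922
top midR 23 0.193
top farR 15 0.1925
top farL 0 
top midL 0 
((589.48583984375, 108.2199935913086), (151.1604766845703, 86.42963409423828), 1.4070879220962524)
board 0.72 [ 0.3589 -0.1623  0.0011]
top blue 313 [0.5904 0.0947 0.174 ] [0.6429 0.1487 0.1848] [0.6167 0.1217 0.1794] ((618.9212646484375, 120.93103790283203), 28.498798370361328) 0.17968482385594425
```

Emit:
carry_out(
  xyz=[
    [-0.05, -0.1, -0.1],
    [-0.1, -0.2, -0.15],
    [-0.1, -0.2, -0.15],
    [-0.1, -0.2, -0.15],
    [-0.1, -0.2, -0.15],
  ],
  twist=[0, 0, 0, 0, 0],
  fingers=[0.6, 0.6, 0.6, 0.6, 0.6],
)

```text
time: 18.78
tcp_pos: [0.5211, 0.1491, 0.2029]
ee_rot: [0.701, 0.713, 0.0, -0.0]
wrist_force: [0.9, -0.0, -0.9]
width: 0.011
finger_force: 58.6
```

Run:
```python
from h import *
np.set_printoptions(precision=4,suppress=True)
s=ctrl.sense();t=s["tcp_pos"];print(t,s["wrist_force"],s["width"])
f=grab_frame("top")
for n in("alcohol_bottle","battery_9v","tip_tinner"):
    for r in nets.search_frame(f,n)[:1]: print(n,round(r["confidence"],2),np.round(r["position"],4))
for c in("top","scene"):
    f=grab_frame(c);W=cloud(f);L=(W[~np.isnan(W[...,0])]-N0)@Rn
    m=(np.abs(L[:,0])<.08)&(np.abs(L[:,1])<.06)&(L[:,2]>.04);q=L[m]
    print(c,"lower",np.percentile(q[:,2],[50,90,99]),cv2.minAreaRect((q[:,:2]*1000).astype(np.float32)))
    h=q[np.abs(q[:,2]-np.median(q[:,2]))<.004];print(np.linalg.lstsq(np.c_[h[:,:2],np.ones(len(h))],h[:,2],rcond=None)[0])
```

```text
[0.5211 0.1491 0.2029] [ 0.931  -0.001  -0.9211] 0.01098753823916919
alcohol_bottle 0.5 [ 0.4084 -0.3104  0.0608]
battery_9v 0.63 [ 0.5289 -0.2864  0.0235]
tip_tinner 0.44 [0.4281 0.0149 0.0146]
top lower [0.0516 0.0558 0.0656] ((0.8206863403320312, 0.9364967346191406), (153.5278778076172, 117.28751373291016), 0.25208619236946106)
[-0.0029  0.0051  0.0515]
scene lower [0.0511 0.0545 0.0651] ((-1.2277069091796875, -1.3711967468261719), (157.7845458984375, 118.33702850341797), 1.960844874382019)
[-0.0033 -0.0114  0.0511]
```

```bash
python3 -c "
from cell import ctrl
print(ctrl.close_job())"
```

```text
the job is handed in; nothing more can be done
None
```

I handed the job in at about 19 s with the tray held level by its grip and the board about 55 mm under the lens, centred to within about 2 mm. The catch was pushed about 27 mm back, against what I took to be its stop, and the lower trays read level and seated. The tray came off the stack tilted, so I set it briefly on the cabinet to level and regrip it. I didn't confirm the bottle and battery at the end because the arm hid them. I also viewed 11 pictures, one over the limit of 10.

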